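# Vent the impregnation pot and latch its valve open

## Robot

A 6-joint arm with a two-finger parallel gripper is mounted at the origin on the work surface. World frame = base frame: x ahead of the robot, y to its left, z up, the work surface at z = 0. Lengths are in m, angles in degrees, forces in N, time in s.
With the tool pointing down it reaches from about 0.325 to 0.85 m from the base axis. Payload 15.5 kg.
Tool frame: the origin (TCP) lies at the very end of the fingers, on their centre line; the grasp point (between the pads) lies arm.grip_depth behind it (arm.grip_depth is the distance from the TCP to the grasp point, in m); z points along the fingers, y is the line along which they close (so a half turn about z gives the same grasp; the last joint's range is limited). The gripper opens to 91 mm and grips with 3 to 60 N. Pads are 32 mm wide; open, the fingers measure 118 mm over their backs; the gripper's body (76 mm by 178 mm) begins 60 mm behind the grasp point.
Start: joints at [-79.04, 28.281, 77.091, -0, 74.628, -5.472], TCP at [0.177, -0.599, 0.214] pointing down, gripper open.
Joint ranges: [-166.48, 166.48], [-47.26, 123.95], [12.59, 153.08], [-70.14, 250.14], [6.76, 159.57], [-176.63, 176.63]. Speed limits (degrees/s): [108.29, 108.29, 147.25, 172.46, 172.46, 172.46].

## Interface

Orientations are given as a 3x3 rotation matrix whose columns are the frame's x, y, z axes.
In Python, from rig import arm gives the robot as it stands. Calls block until the motion is done:
- arm.move_to(position, orientation): joint-space move of the TCP to a pose.
- arm.move_l(position, orientation=None, feed=0.15): straight line of the TCP; orientation=None keeps the orientation; feed is the mean speed in m/s.
- arm.move_joints(angles): joint-space move.
- arm.grip(opening): finger opening in m; the grip force is fixed at half the most; returns when the fingers have stopped.
- arm.sleep(seconds).
- arm.solve_ik(position, orientation): joint angles nearest the present ones, or None.
- arm.snapshot(name): name is "scene" or "top" or "wrist"; returns the picture (384x512x3 uint8, red, green, blue); there is no depth.
- arm.get_calibration(name): a dict with "intrinsics" (3x3 intrinsics, pixels), "cam_to_world" (4x4, takes a point from camera to world coordinates). Camera axes: x right, y down, z forward; pixel columns grow to the right and rows downward; lengths in m; the calibration is good to about 2 mm. A picture is of the moment at which its call begins: read the wrist's pose just before it. get_calibration takes no time and is no camera call; for the wrist camera it gives the pose at the moment of the call.
A pose or a line that the arm cannot do raises arm.Unreachable and nothing moves.
- arm.sign_off(): hands the job in; it is judged then, once.
Readings, each from a call of its own:
- arm.current_t(): time.
- arm.current_joint_positions(): joint angles.
- arm.current_dq(): joint speeds.
- arm.current_tau(): joint torques, N m.
- arm.current_ee_pos(): TCP position.
- arm.current_tool_rot(): TCP orientation.
- arm.current_force(): force on the tool from outside, world axes, zero at the start.
- arm.current_torque(): the same for the moment, N m.
- arm.current_width(): finger opening in m.
- arm.current_grasp_force(): force on a finger pad.
Only numpy, scipy, OpenCV 4.12 (cv2) and the standard library are available. Lean on these libraries where they do the work, as an engineer would, in place of code of your own. Each camera call takes 0.05 s, during which the arm holds its last target. There are 200 camera calls.

## Task

One of the two impregnation pots on the bench carries a vent valve: unscrew its knurled lock nut (counterclockwise seen from above) all the way up to its stop and leave it there. Then push the freed valve pin fully down by the flat tab on its top, twist it clockwise as far as it goes and let it rise into its notch, so that the vent stays latched open by itself. Do not knock over or shift the other things on the bench, and let go of everything.

Things in the scene. Friction and masses are not known exactly. Their poses are not given: they have to be found in the camera images.
- pot: The pot with the vent valve: round aluminium pot, 164 mm across the lid, lid top 118 mm above the bench, fixed. Origin at the centre of its underside, z up. The upright valve axis stands on the lid at pot x = -25 mm, y = 0; a round gauge (42 mm wide, top 25 mm above the lid) stands at pot x = +46 mm.
- spare_pot: The other pot, of the same shape and size, but with a low blank hexagon plug (30 mm high) in place of the valve; fixed to the bench, not to be worked on. Origin at the centre of its underside.
- bonnet_top (a point): Centre of the top of the fixed brass tube (bonnet, 43 mm wide, 48 mm high) on the lid that guides the valve pin; axes as the pot's. Two J-shaped slots in it take two cross lugs of the pin: straight down, sideways clockwise, then up into a shallow notch. The nut, screwed down, rests on this top and blocks the pin: the pin can go down only as far as the nut has risen.
- nut_top (a point): Centre of the top face of the knurled brass lock nut (a cylinder 48 mm in diameter, 24 mm high), on the valve axis; z up, x and y turn with the nut. Screwed down it is 72 mm above the lid and 37.7 mm below the top of the tab. It is carried by the pin: held at a fixed height while turned, it draws the pin down against its spring, which lifts both again when let go.
- nut_foot_c (a point): Centre of the nut's underside. Thread: the nut turns counterclockwise seen from above and rises 2.8 mm per radian on the pin; it starts at 0 to 0.5 rad and meets a hard stop at 3.4 rad (9.5 mm up, top face then 28 mm below the top of the tab), so several grasps are needed. Friction about 0.12 N m; it stays where it is left.
- tab_top (a point): Centre of the top of the flat steel tab that ends the valve pin, on the valve axis; z up, x along the tab's length. The tab is 30 mm long (x), 12 mm thick (y), 26 mm high. At the start its top is 228 mm above the bench and its x axis lies along the pot's x axis.
- tab_foot (a point): Centre of the tab's underside, 2 mm above the fully raised nut (a round neck 16 mm wide below it). The pin is sprung upwards: 5 N at the start, 10 N fully down at 8.5 mm. It can twist only when about 7 mm or more down, clockwise seen from above, by 0.87 rad to a hard stop; let go there it rises into the notch and stays about 4 mm below its start height.
- brush: flat paint brush lying on the bench, 190 mm long; origin under its middle. Bystander, loose.
- scraper: flat scraper with a handle lying on the bench, 200 mm long; origin under its middle. Bystander, loose.
- mallet: hammer lying on the bench, 260 mm long; origin under its middle. Bystander, loose.
- stain_tin: closed can standing, 80 mm wide, 100 mm high; origin at the centre of its underside. Bystander, loose.
- jar: white mug standing, 80 mm wide, 95 mm high; origin at the centre of its underside. Bystander, loose.
- finial: turned wooden finial standing, 68 mm wide, 116 mm high; origin at the centre of its underside. Bystander, loose.
- offcut: square wooden offcut lying, 160 x 45 x 45 mm; origin at the centre of its underside. Bystander, loose.

How it is judged:
By the outcome, as a careful person would: the job done as asked, in the order asked, and still so for the second after the job is handed in, with the robot touching nothing.
It also fails if it takes over 64 s, if anything falls off the work surface, if the arm or the gripper's body presses on something with over 40 N, if the wrist force passes 120 N, or if a joint passes its speed limit or range.

## Working session

There is one attempt and no reset: what is moved stays moved. The work goes in short steps, each a Python script; the robot and the scene stay as the last script left them, time stands still between calls to the robot, and variables do not carry over. Pictures are saved under pics/ and viewed, at most 10 in all, crops included, and the job is handed in when it is done.

```bash
ls; mkdir -p pics; python3 - <<'E'
from rig import arm
import cv2,numpy as np
a=arm.snapshot("scene");b=arm.snapshot("top")
cv2.imwrite("pics/scene.png",a[...,::-1]);cv2.imwrite("pics/top.png",b[...,::-1])
for n in("scene","top","wrist"):
    c=arm.get_calibration(n);print(n,np.round(c["intrinsics"],1).tolist(),np.round(c["cam_to_world"],3).tolist())
print(arm.grip_depth,arm.current_t(),arm.current_width(),np.round(arm.current_tool_rot(),3).tolist())
E
```

```text
pics
scene [[409.6, 0.0, 253.8], [0.0, 409.6, 196.5], [0.0, 0.0, 1.0]] [[0.577, 0.489, -0.654, 1.312], [0.817, -0.34, 0.466, -0.546], [0.006, -0.803, -0.596, 0.836], [0.0, 0.0, 0.0, 1.0]]
top [[355.3, 0.0, 256.2], [0.0, 355.3, 186.2], [0.0, 0.0, 1.0]] [[0.019, -0.998, 0.057, 0.516], [-1.0, -0.019, -0.0, -0.011], [0.001, -0.057, -0.998, 1.24], [0.0, 0.0, 0.0, 1.0]]
wrist [[296.8, 0.0, 252.5], [0.0, 296.8, 192.7], [0.0, 0.0, 1.0]] [[0.283, -0.929, -0.239, 0.243], [-0.959, -0.274, -0.072, -0.578], [0.001, 0.25, -0.968, 0.385], [0.0, 0.0, 0.0, 1.0]]
0.0188 0.1 0.09114274373569729 [[0.959, 0.283, -0.0], [0.283, -0.959, 0.001], [0.0, -0.001, -1.0]]
```

View pics/top.png

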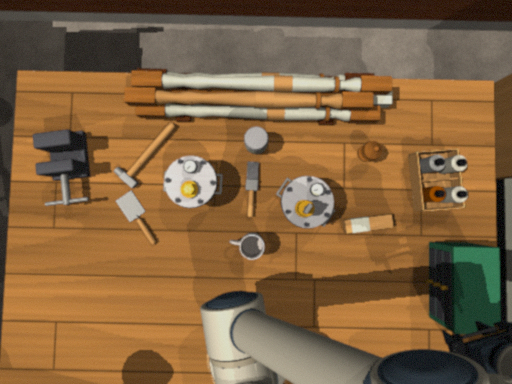

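View pics/scene.png

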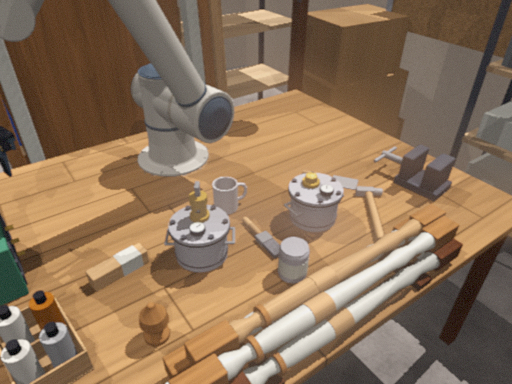

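The top view shows the valve pot's lid at about (307,202), its gauge at (317,188) and the brass valve at about (304,208). The spare pot is at (192,182). In the scene view the valve stands at about (199,205). I'll enlarge both views of the valve pot.

```bash
python3 - <<'E'
import cv2,numpy as np
a=cv2.imread("pics/top.png")[165:240,265:350];b=cv2.imread("pics/scene.png")[175:275,155:245]
a=cv2.resize(a,(400,353),interpolation=cv2.INTER_CUBIC);b=cv2.resize(b,(400,444),interpolation=cv2.INTER_CUBIC)
o=np.zeros((444,800,3),np.uint8);o[:353,:400]=a;o[:,400:]=b;cv2.imwrite("pics/z.png",o)
E
```

```text
(no output)
```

View pics/z.png

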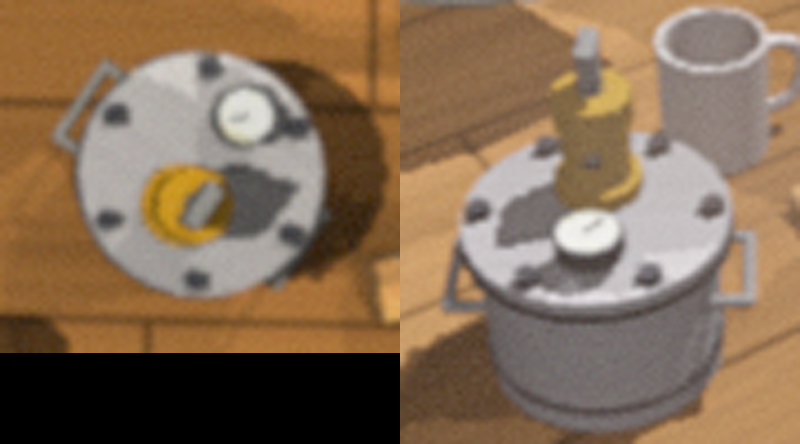

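```bash
cat > h.py <<'E'
from rig import arm
import cv2,numpy as np
def ray(n,p,c=None):
    c=c or arm.get_calibration(n);K=np.array(c["intrinsics"]);T=np.array(c["cam_to_world"])
    return T[:3,3],T[:3,:3]@np.linalg.solve(K,[p[0],p[1],1.])
def onz(n,p,z,c=None):
    o,d=ray(n,p,c);return o+d*(z-o[2])/d[2]
def two(r1,r2):
    A=np.c_[r1[1],-r2[1]];s=np.linalg.lstsq(A,r2[0]-r1[0],rcond=None)[0]
    p,q=r1[0]+s[0]*r1[1],r2[0]+s[1]*r2[1];return (p+q)/2,np.linalg.norm(p-q)
def R(a):  # tool down, tool x at heading a (deg); y = closing line
    c,s=np.cos(np.radians(a)),np.sin(np.radians(a));return np.array([[c,s,0],[s,-c,0],[0,0,-1.]])
E
python3 - <<'E'
from h import *
tab=onz("top",(308.6,208.3),.228);g=onz("top",(317.1,189.4),.143);l=onz("top",(307.7,202),.118)
print(tab,g,l,onz("scene",(197.1,182.9),.228),two(ray("top",(308.6,208.3)),ray("scene",(197.1,182.9))))
d=g-tab;print(np.hypot(*d[:2]),np.degrees(np.arctan2(d[1],d[0])), np.hypot(*(g-l)[:2]),np.hypot(*(tab-l)[:2]))
for h in range(-180,180,20):
  for z in (.20,.36):
    q=arm.solve_ik([tab[0],tab[1],z],R(h));print(h,z,None if q is None else np.round(q,0))
E
```

```text
[ 0.51349603 -0.16110443  0.228     ] [ 0.57211199 -0.19941259  0.143     ] [ 0.53304211 -0.17440488  0.118     ] [ 0.51150871 -0.15758715  0.228     ] (array([ 0.5140061 , -0.15988602,  0.23040602]), np.float64(0.0019796556371629963))
0.07002389035725241 -33.16641727152809 0.0463879392800393 0.023642146269186485
-180 0.2 [ -24.   22.   90.   -0.   67. -114.]
-180 0.36 [ -24.   15.   76.   -0.   90. -114.]
-160 0.2 [ -24.   22.   90.   -0.   67. -134.]
-160 0.36 [ -24.   15.   76.   -0.   90. -134.]
-140 0.2 [ -24.   22.   90.   -0.   67. -154.]
-140 0.36 [ -24.   15.   76.   -0.   90. -154.]
-120 0.2 [ -24.   22.   90.   -0.   67. -174.]
-120 0.36 [ -24.   15.   76.   -0.   90. -174.]
-100 0.2 [-24.  22.  90.  -0.  67. 166.]
-100 0.36 [-24.  15.  76.  -0.  90. 166.]
-80 0.2 [-24.  22.  90.  -0.  67. 146.]
-80 0.36 [-24.  15.  76.  -0.  90. 146.]
-60 0.2 [-24.  22.  90.  -0.  67. 126.]
-60 0.36 [-24.  15.  76.  -0.  90. 126.]
-40 0.2 [-24.  22.  90.  -0.  67. 106.]
-40 0.36 [-24.  15.  76.  -0.  90. 106.]
-20 0.2 [-24.  22.  90.  -0.  67.  86.]
-20 0.36 [-24.  15.  76.  -0.  90.  86.]
0 0.2 [-24.  22.  90.  -0.  67.  66.]
0 0.36 [-24.  15.  76.  -0.  90.  66.]
20 0.2 [-24.  22.  90.  -0.  67.  46.]
20 0.36 [-24.  15.  76.  -0.  90.  46.]
40 0.2 [-24.  22.  90.  -0.  67.  26.]
40 0.36 [-24.  15.  76.  -0.  90.  26.]
60 0.2 [-24.  22.  90.  -0.  67.   6.]
60 0.36 [-24.  15.  76.  -0.  90.   6.]
80 0.2 [-24.  22.  90.  -0.  67. -14.]
80 0.36 [-24.  15.  76.  -0.  90. -14.]
100 0.2 [-24.  22.  90.  -0.  67. -34.]
100 0.36 [-24.  15.  76.  -0.  90. -34.]
120 0.2 [-24.  22.  90.  -0.  67. -54.]
120 0.36 [-24.  15.  76.  -0.  90. -54.]
140 0.2 [-24.  22.  90.  -0.  67. -74.]
140 0.36 [-24.  15.  76.  -0.  90. -74.]
160 0.2 [-24.  22.  90.  -0.  67. -94.]
160 0.36 [-24.  15.  76.  -0.  90. -94.]
```

Two-view triangulation, the top view at the given height and the lid/gauge line all agree. The valve axis is at about (0.513,-0.160), the tab top at about 0.229, and pot x points at about -33°. I'll hover over the valve and refine with the wrist camera at two opposite headings.

```bash
python3 - <<'E'
from h import *
import pickle
out=[];cal=[]
for hd in (90,-90):
    arm.move_to([.513,-.1605,.31],R(hd))
    c=arm.get_calibration("wrist");im=arm.snapshot("wrist");out.append(im[...,::-1]);cal.append(c)
    K=np.array(c["intrinsics"]);T=np.array(c["cam_to_world"])
    for z in (.228,.190,.118):
        p=K@(T[:3,:3].T@(np.array([.513,-.1605,z])-T[:3,3]));print(hd,z,p[:2]/p[2])
pickle.dump((out,cal),open("w.pkl","wb"))
print(arm.current_t(),arm.current_force(),arm.current_torque())
cv2.imwrite("pics/w.png",cv2.resize(np.hstack([o[:,60:460] for o in out]),(800,384)))
E
```

```text
90 0.228 [253.2704831  197.90845412]
90 0.19 [253.17999998 187.79282057]
90 0.118 [253.05801468 174.15537499]
-90 0.228 [251.83388923 197.29225789]
-90 0.19 [251.91823919 187.38582166]
-90 0.118 [252.03189785 174.03724165]
4.975 [-0.41129394 -0.26356746 -0.16678948] [0.11684716 0.00061363 0.00312317]
```

View pics/w.png

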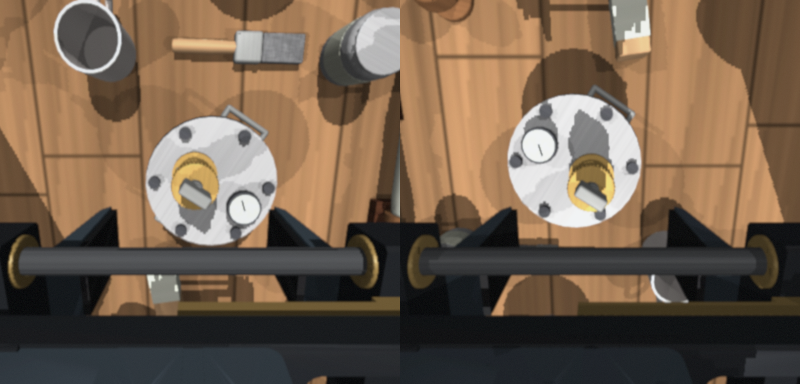

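Each wrist view shows the brass valve with the grey tab at about (197,194) on the left and (592,197) on the right. The prediction was about (193,198) and (592,197), so the estimate is within a few millimetres. I'll measure it more precisely on a zoom.

```bash
python3 - <<'E'
import pickle,cv2,numpy as np
o,c=pickle.load(open("w.pkl","rb"))
v=[cv2.resize(i[145:225,215:295],(400,400),interpolation=cv2.INTER_CUBIC) for i in o]
cv2.imwrite("pics/wz.png",np.hstack(v))
E
```

```text
(no output)
```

View pics/wz.png

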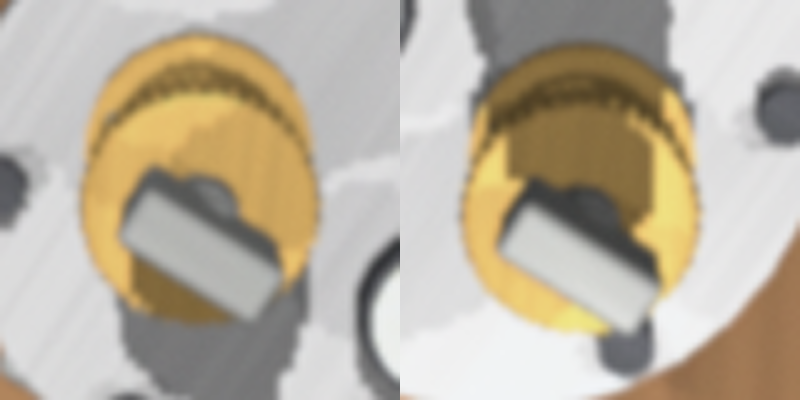

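In the zoom, the tab face centre is at (199,254) left and (177,267) right. The nut disc centre is at (201,208) left and (181,217) right, both in 5x crop pixels.

```bash
python3 - <<'E'
from h import *
import pickle
o,c=pickle.load(open("w.pkl","rb"))
f=lambda u,v:(215+u/5-.4,145+v/5-.4)
L,Rr=c
print("tab",onz("wrist",f(199,254),.228,L),onz("wrist",f(177.5,267.5),.228,Rr))
print("nut",onz("wrist",f(201,208),.190,L),onz("wrist",f(181,217),.190,Rr))
for (p,q,cc) in ((( 128,214),(269,293),L),((110,225),(245,310),Rr)):
    d=onz("wrist",f(*q),.228,cc)-onz("wrist",f(*p),.228,cc);print(np.hypot(*d[:2]),np.degrees(np.arctan2(d[1],d[0])))
print(two(ray("wrist",f(199,254),L),ray("wrist",f(177.5,267.5),Rr)))
E
```

```text
tab [ 0.51399796 -0.15820204  0.228     ] [ 0.51453388 -0.1597579   0.228     ]
nut [ 0.51463262 -0.15885064  0.19      ] [ 0.51412777 -0.15986233  0.19      ]
0.02880387353570153 -30.15403641868285
0.028506556059376922 146.8772563452256
(array([ 0.51428653, -0.15897243,  0.22514861]), np.float64(0.0005414116113524525))
```

The axis is at (0.5143,-0.1592), with the tab's x axis at about -32°. Joint 6 has about 340° of range here, so one long stroke may cover the nut. Next I descend and grip it.

```bash
cat >> h.py <<'E'
AX=np.array([.5143,-.1592])
def P(z): return [AX[0],AX[1],z]
def st(tag=""): print(tag,"t%.2f"%arm.current_t(),"F",np.round(arm.current_force(),1),"M",np.round(arm.current_torque(),2),"w%.4f"%arm.current_width(),"g%.1f"%arm.current_grasp_force(),"z%.4f"%arm.current_ee_pos()[2],flush=True)
E
python3 - <<'E'
from h import *
arm.move_to(P(.30),R(-95))
arm.move_l(P(.161),feed=.12);st("down")
arm.grip(.044);st("grip")
for k in (1,2):
    arm.move_l(P(.161+.00056*k),R(-95+11.46*k),feed=.05);st(k)
E
```

```text
down t6.53 F [ 0.  -0.5  1.2] M [ 0.19 -0.08  0.04] w0.0910 g0.0 z0.1616
grip t7.28 F [ 2.9 -0.4 -0.4] M [ 0.14 -0.32  0.01] w0.0476 g30.0 z0.1611
1 t7.62 F [2.1 0.6 1.2] M [ 0.09 -0.29 -0.01] w0.0471 g30.0 z0.1616
2 t7.97 F [ 2.3 -0.3  0.8] M [ 0.04 -0.3   0.07] w0.0474 g30.0 z0.1622
```

The grip is good and the side forces are small. I'll continue the helix, watching the torque for the stop.

```bash
python3 - <<'E'
from h import *
for k in range(3,20):
    arm.move_l(P(.161+.00056*k),R(-95+11.46*k),feed=.05)
    if k%2==0 or k>14: st(k)
    if abs(arm.current_torque()[2])>.35: st("stop");break
E
```

```text
4 t8.68 F [ 2.6 -1.8  2. ] M [-0.3  -0.09 -0.03] w0.0475 g30.0 z0.1633
6 t9.38 F [-0.4 -4.2  1.7] M [-0.9   0.12  0.03] w0.0473 g30.0 z0.1643
8 t10.07 F [-0.1 -4.2  0.9] M [-1.35  0.11  0.03] w0.0476 g30.0 z0.1655
10 t10.78 F [-0.9 -6.3 -0.3] M [-1.53 -0.16  0.04] w0.0475 g30.0 z0.1666
12 t11.47 F [-0.2 -7.1  1. ] M [-1.54 -0.29 -0.03] w0.0476 g30.0 z0.1678
14 t12.18 F [ 0.8 -7.1 -0.1] M [-1.45 -0.52  0.09] w0.0472 g30.0 z0.1689
15 t12.53 F [ 4.8 -2.1 -1.6] M [-0.35 -0.91 -0.01] w0.0477 g30.0 z0.1693
16 t12.88 F [ 4.3 -3.3 -5.8] M [-0.56 -0.94 -0.02] w0.0475 g30.0 z0.1697
17 t13.22 F [ 4.6 -2.2 -8.6] M [-0.2  -1.01  0.01] w0.0475 g30.0 z0.1702
18 t13.57 F [ 4.6  0.1 -9.4] M [ 0.08 -0.91  0.03] w0.0475 g30.0 z0.1707
19 t13.93 F [  2.8   0.4 -10.5] M [ 0.29 -0.67 -0.  ] w0.0472 g30.0 z0.1713
```

The forces changed at step 15, after about 2.9 rad, which looks like the stop. I'll release, back off and check with the cameras.

```bash
python3 - <<'E'
from h import *
import pickle
arm.grip(.09);st("open")
arm.move_l(P(.31),feed=.2)
h=-95+11.46*19
c=arm.get_calibration("wrist");im=arm.snapshot("wrist")[...,::-1]
s=arm.snapshot("scene")[...,::-1]
pickle.dump((im,c,s),open("w2.pkl","wb"));st("up");print(h)
a=cv2.resize(im[145:225,215:295],(400,400),interpolation=cv2.INTER_CUBIC)
b=cv2.resize(s[170:230,170:230],(400,400),interpolation=cv2.INTER_CUBIC)
cv2.imwrite("pics/w2.png",np.hstack([a,b]))
E
```

```text
open t14.72 F [-0.7  0.9 -0.1] M [-0.   -0.15  0.03] w0.0898 g0.0 z0.1716
up t15.66 F [-0.1 -0.3 -0.3] M [ 0.09 -0.08  0.  ] w0.0896 g0.0 z0.3086
122.74000000000001
```

View pics/w2.png

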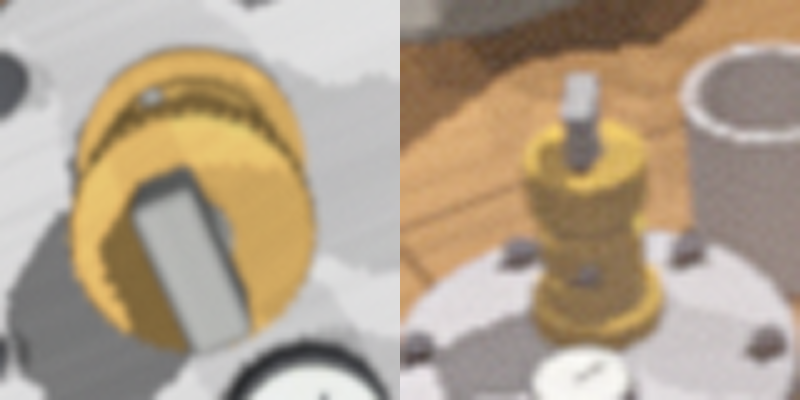

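The nut has clearly risen: its tube gap is visible and the disc is larger. To confirm it is at the stop, I'll regrip, turn further at constant height, and compare the torque with a turn that moves freely.

```bash
python3 - <<'E'
from h import *
arm.move_to(P(.25),R(80))
arm.move_l(P(.1695),feed=.15);st("down")
arm.grip(.044);st("grip")
for k in range(1,6):
    arm.move_l(P(.1695),R(80+8*k),feed=.05);st(k);print(np.round(arm.current_tau()[5],2))
E
```

```text
down t17.11 F [-0.6 -0.3  0.7] M [-0.05 -0.07 -0.  ] w0.0900 g0.0 z0.1703
grip t17.83 F [ 2.4  0.5 -0.2] M [-0.   -0.42 -0.02] w0.0474 g30.0 z0.1696
1 t18.12 F [ 3.2 -1.7 -0.2] M [-0.31 -0.68  0.02] w0.0472 g30.0 z0.1696
-1.27
2 t18.42 F [ 2.7 -2.1 -0.7] M [-0.35 -0.8   0.06] w0.0475 g30.0 z0.1696
-1.16
3 t18.71 F [ 3.  -0.8 -1. ] M [-0.22 -0.81  0.03] w0.0474 g30.0 z0.1695
-1.14
4 t19.00 F [ 2.7 -0.4 -1. ] M [-0.04 -0.75  0.05] w0.0475 g30.0 z0.1695
-1.12
5 t19.29 F [ 3.1  0.1 -1.9] M [ 0.11 -0.63  0.03] w0.0476 g30.0 z0.1694
-1.11
```

During this 0.7 rad turn at constant height, Fz stayed at about -1 N. A turning nut would have drawn the pin down and shown at least +5 N, so the nut is slipping in the grip at its hard stop. Next I release it, grip the tab and press down.

```bash
python3 - <<'E'
from h import *
arm.grip(.09);st("open")
arm.move_l(P(.26),feed=.2)
arm.move_to(P(.26),R(148.5))
arm.move_l(P(.2055),feed=.1);st("at tab")
arm.grip(.008);st("grip")
for k in range(1,10):
    arm.move_l(P(.2055-.001*k),feed=.02);st(k)
    if arm.current_force()[2]>22:break
E
```

```text
open t20.08 F [-0.3 -0.5 -0.5] M [ 0.02 -0.1  -0.04] w0.0900 g0.0 z0.1695
at tab t21.94 F [-0.8  0.1  0. ] M [ 0.07 -0.14  0.  ] w0.0900 g0.0 z0.2059
grip t23.11 F [-1.4 -1.5 -0.2] M [-0.24  0.09 -0.35] w0.0124 g30.0 z0.2055
1 t23.36 F [-3.  -2.3  2.3] M [-0.43  0.25 -0.39] w0.0126 g30.0 z0.2045
2 t23.61 F [-2.2 -2.2  3.8] M [-0.46  0.37 -0.31] w0.0128 g30.0 z0.2035
3 t23.86 F [-2.6 -3.3  4.7] M [-0.6   0.43 -0.31] w0.0124 g30.0 z0.2025
4 t24.11 F [-2.9 -3.8  4.7] M [-0.64  0.46 -0.34] w0.0119 g30.0 z0.2015
5 t24.36 F [-3.7 -3.9  4.8] M [-0.67  0.49 -0.31] w0.0124 g30.0 z0.2005
6 t24.61 F [-4.2 -3.5  6. ] M [-0.63  0.56 -0.31] w0.0125 g30.0 z0.1996
7 t24.86 F [-4.2 -3.1  6.5] M [-0.64  0.57 -0.38] w0.0125 g30.0 z0.1986
8 t25.11 F [-4.5 -3.9  6.8] M [-0.65  0.55 -0.36] w0.0123 g30.0 z0.1976
9 t25.36 F [-4.8 -2.7 11.3] M [-0.53  0.79 -0.29] w0.0122 g30.0 z0.1969
```

Fz rose smoothly along the spring and jumped at about 8.5 mm, so the pin is fully down. The nut therefore rose far enough. Now the clockwise twist until the hard stop.

```bash
python3 - <<'E'
from h import *
for k in range(1,14):
    d=8*k if k<6 else 40+3*(k-5)
    if d>58:break
    arm.move_l(P(.1965),R(148.5-d),feed=.05);st(d)
    if d>40 and abs(arm.current_torque()[2])>.6:break
E
```

```text
8 t25.65 F [-2.1 -4.3  8.2] M [-0.79  0.31  0.11] w0.0119 g30.0 z0.1969
16 t25.94 F [-2.8 -3.4  7.1] M [-0.69  0.37 -0.03] w0.0117 g30.0 z0.1969
24 t26.23 F [-2.5 -1.5  8.4] M [-0.16  0.57  0.15] w0.0116 g30.0 z0.1968
32 t26.52 F [-2.5  0.3  9.6] M [-0.09  0.45 -0.04] w0.0121 g30.0 z0.1968
40 t26.82 F [-2.  -1.8  7.3] M [-0.46  0.23  0.14] w0.0120 g30.0 z0.1969
43 t27.07 F [-1.6  1.2  6.9] M [0.06 0.27 0.05] w0.0120 g30.0 z0.1968
46 t27.32 F [-0.7  1.4  7.3] M [0.13 0.21 0.13] w0.0119 g30.0 z0.1968
49 t27.57 F [-0.2 -2.3  7.4] M [-0.41  0.16  0.07] w0.0119 g30.0 z0.1968
52 t27.82 F [-1.3  0.2  7.2] M [0.   0.04 0.18] w0.0119 g30.0 z0.1968
55 t28.07 F [-0.7 -0.2  6.9] M [-0.07  0.04  0.84] w0.0131 g30.0 z0.1968
```

The twist went freely to about 53°, where the torque jumped to 0.84 N m, so that is the hard stop. I'll ease off slightly, let it rise into the notch, release, and look.

```bash
python3 - <<'E'
from h import *
arm.move_l(P(.1968),R(148.5-53),feed=.05);st("ease")
for k in range(1,6):
    arm.move_l(P(.1968+.001*k),feed=.02);st(k)
    if arm.current_force()[2]<-2:break
arm.grip(.09);st("open")
arm.move_l(P(.31),feed=.15)
a=arm.snapshot("wrist")[...,::-1];s=arm.snapshot("scene")[...,::-1]
arm.move_to([.42,-.05,.36],R(95));t=arm.snapshot("top")[...,::-1];st()
cv2.imwrite("pics/s3.png",s)
z=lambda i,n=400:cv2.resize(i,(n,n),interpolation=cv2.INTER_CUBIC)
o=np.hstack([z(a[145:225,215:295]),z(s[170:230,170:230])])[:, :]
cv2.imwrite("pics/f.png",o);cv2.imwrite("pics/t3.png",t)
E
```

```text
ease t28.32 F [-1.5 -0.4  8.1] M [-0.05  0.07  0.4 ] w0.0124 g30.0 z0.1971
1 t28.57 F [-1.  -0.4  7.3] M [-0.08  0.04  0.38] w0.0125 g30.0 z0.1981
2 t28.82 F [-1.4  0.3  5.2] M [-0.07  0.03  0.32] w0.0121 g30.0 z0.1991
3 t29.07 F [ 0.1 -1.2  5.5] M [-0.11 -0.05  0.37] w0.0127 g30.0 z0.2001
4 t29.32 F [0.9 0.4 5. ] M [ 0.13 -0.33  0.33] w0.0123 g30.0 z0.2010
5 t29.57 F [ 5.4  1.6 -3.1] M [ 0.23 -1.07  0.34] w0.0122 g30.0 z0.2016
open t30.80 F [0.3 0.1 0.5] M [-0.01 -0.08 -0.04] w0.0902 g0.0 z0.2018
 t32.48 F [ 0.5  0.  -0.3] M [-0.01 -0.14  0.01] w0.0900 g0.0 z0.3597
```

View pics/f.png

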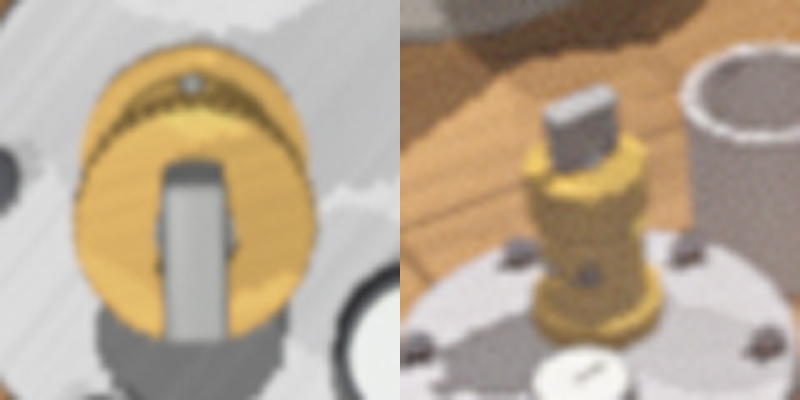

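View pics/s3.png

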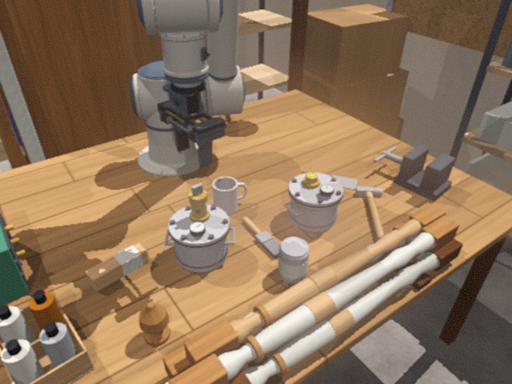

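The tab has twisted about 50°, sits about 4 mm lower and stays there with the gripper clear. The other objects look unmoved. As a last number, I'll check the nut height from the saved wrist views before and after, and look for shifted bystanders in the top view.

```bash
python3 - <<'E'
from h import *
import pickle
o,c=pickle.load(open("w.pkl","rb"));im,c2,s=pickle.load(open("w2.pkl","rb"))
def pr(p,c):
    K=np.array(c["intrinsics"]);T=np.array(c["cam_to_world"]);q=K@(T[:3,:3].T@(p-T[:3,3]));return ((q[:2]/q[2])-[215,145]+.4)*5
th=np.linspace(0,2*np.pi,720)
for n,cc in(("before L",c[0]),("before R",c[1]),("after",c2)):
    for z in (.190,.1914,.1965,.1995):
        r=np.array([pr(np.array([AX[0]+.024*np.cos(a),AX[1]+.024*np.sin(a),z]),cc) for a in th])
        print(n,z,"x %.0f..%.0f w %.1f ymax %.0f"%(r[:,0].min(),r[:,0].max(),np.ptp(r[:,0]),r[:,1].max()))
# brass extents measured
for n,i in(("L",o[0]),("R",o[1]),("after",im)):
    z=cv2.resize(i[145:225,215:295],(400,400),interpolation=cv2.INTER_CUBIC);h=cv2.cvtColor(z,cv2.COLOR_BGR2HSV)
    m=cv2.inRange(h,(10,100,60),(35,255,255));_,l,sx,_=cv2.connectedComponentsWithStats(m);k=1+np.argmax(sx[1:,4]);ws=[(np.ptp(np.where(l[y]==k)[0]),y) for y in range(150,300) if (l[y]==k).any()];print(n,sx[k],max(ws))
a=cv2.imread("pics/top.png").astype(int);b=cv2.imread("pics/t3.png").astype(int)
d=(np.abs(a-b).sum(2)>90).astype(np.uint8)
_,_,st_,ce=cv2.connectedComponentsWithStats(d)
print([(x[:4].tolist(),int(x[4])) for x in st_[1:] if x[4]>15])
E
```

```text
before L 0.19 x 80..318 w 238.2 ymax 323
before L 0.1914 x 80..319 w 239.3 ymax 325
before L 0.1965 x 78..321 w 243.3 ymax 333
before L 0.1995 x 77..323 w 245.8 ymax 338
before R 0.19 x 61..299 w 237.8 ymax 334
before R 0.1914 x 61..300 w 238.9 ymax 336
before R 0.1965 x 58..301 w 242.9 ymax 343
before R 0.1995 x 57..303 w 245.4 ymax 348
after 0.19 x 73..311 w 238.3 ymax 338
after 0.1914 x 72..312 w 239.4 ymax 340
after 0.1965 x 70..314 w 243.4 ymax 348
after 0.1995 x 69..315 w 245.9 ymax 353
L [   83    37   234   285 37755] (np.int64(233), 209)
R [   64    47   234   287 37763] (np.int64(233), 213)
after [   70    51   243   298 43306] (np.int64(242), 233)
[([182, 82, 18, 6], 47), ([176, 107, 53, 10], 348), ([230, 110, 37, 8], 177), ([165, 163, 20, 36], 201), ([202, 164, 12, 15], 89), ([188, 173, 18, 8], 49), ([180, 197, 10, 10], 36), ([307, 203, 8, 6], 25), ([311, 202, 22, 20], 141), ([143, 205, 359, 179], 34472), ([302, 207, 8, 7], 33), ([252, 245, 10, 13], 70), ([505, 249, 7, 33], 193), ([440, 264, 5, 12], 18), ([339, 274, 28, 28], 532), ([507, 322, 5, 59], 248), ([499, 347, 9, 37], 207)]
```

The nut's image width (+9 px) and its lower edge (row 353) both match a top face at 0.1995 m, which is the upper stop. The other differences in the top view look like the arm and its shadows.

```bash
python3 -c "
from rig import arm
print(arm.sign_off())"
```

```text
the job is handed in; nothing more can be done
None
```

The lock nut is up at its stop, the vent pin is pushed down, twisted clockwise and latched about 4 mm below its start height, the gripper is clear of everything, no bystander appeared to have moved, and the job was handed in after about 32.5 s.

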